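# Find the rocking lid on the rivet organiser and press it home

### The job

One of the four orange lids on the rivet organiser is not seated, though all four look the same. With closed fingertips press lightly near a corner of one lid after another until you feel the one that rocks, then press that lid firmly in its middle until it sits fully home. Press the sound lids only lightly, lift nothing, and leave everything else on the desk where it stands.

Things in the scene. Friction and masses are not known exactly. Their poses are not given: they have to be found in the camera images.
- lid_a: One of four identical square orange lids on the rivet organiser, 66 x 66 mm, 12 mm thick, flat on top, a 14 mm brass dot in the middle. Origin: centre of the top face, about 75 mm above the desk (lid to lid up to 2 mm higher or lower, sound or loose); z up, x and y along its sides. Its letter says nothing of its place or state. See lid_b, lid_c, lid_d for how lids behave.
- lid_b: One of four identical lids (see lid_a); its letter says nothing of its place or state. The loose lid (one of the four, level at rest) tips by 0.1 rad or more under 2 to 3 N on a corner or an edge, 20 mm or more from its middle, the middle not sinking, and swings back level when let go.
- lid_c: One of four identical lids (see lid_a); its letter says nothing of its place or state. A sound lid (three of the four) stays level wherever it is pressed, sinks straight down on a springy gasket by about 0.4 mm per newton and comes back up. More than 12 N (5 mm) harms a sound lid.
- lid_d: One of four identical lids (see lid_a); its letter says nothing of its place or state. The loose lid, pressed in its middle with 14 N or somewhat more, goes down 4 mm to a firm stop, stays down, and rocks no more. A press near its edge does not seat it. Pressing it with 25 N does no harm.
- rack: Grey rivet organiser, fixed, 200 x 200 mm, 55 mm high, flat on top. Origin: centre of its underside on the desk, z up, x and y along its sides. The middles of the four lids lie at x = +-50, y = +-50 mm in its frame, and the lids are turned as it is; its top is 8 mm below the underside of the lids.
- die: Loose brass rivet-setting die, 18 mm across, 28 mm high, standing upright on the organiser's top between the four lids. Origin: centre of its underside, z up. To be left alone.
- tin: Loose round black tin of brass rivets, 72 mm across, 48 mm high, beside the organiser. Origin: centre of its underside. To be left alone.
- cup: Loose glazed blue pencil cup, 76 mm across, 100 mm high, with pencils up to 170 mm above the desk. Origin: centre of its underside. To be left alone.
- dispenser: Loose red tape dispenser, 150 mm along its x, 60 mm wide, 86 mm high. Origin: centre of its underside. To be left alone.
- square: Loose aluminium set square lying flat, 160 x 120 mm, 4 mm thick. Origin: near its middle, on the desk. To be left alone.
- stapler: Loose green stapler, 150 mm along its x, 36 mm wide, 58 mm high. Origin: centre of its underside. To be left alone.
- punch: Loose two-hole punch, 110 mm along its x, 70 mm wide, 68 mm high. Origin: centre of its underside. To be left alone.

How it is judged:
By the outcome, as a careful person would: the job done as asked, in the order asked, and still so for the second after the job is handed in, with the robot touching nothing.
It also fails if it takes over 51 s, if anything falls off the work surface, if the arm or the gripper's body presses on something with over 40 N, if the wrist force passes 120 N, or if a joint passes its speed limit or range.

### The arm

A 6-joint arm with a two-finger parallel gripper is mounted at the origin on the work surface. World frame = base frame: x ahead of the robot, y to its left, z up, the work surface at z = 0. Lengths are in mm, angles in rad, forces in N, time in s.
With the tool pointing down it reaches from about 300 to 775 mm from the base axis. Payload 14.6 kg.
Tool frame: the origin (TCP) lies between the finger pads; the fingertips stand 17 mm ahead of it and the grasp point (between the pads) lies 2 mm behind it (manip.tip_reach is the distance from the TCP to the fingertips, in mm); z points along the fingers, y is the line along which they close (so a half turn about z gives the same grasp; the last joint's range is limited). The gripper opens to 94 mm and grips with 3 to 60 N. Pads are 16 mm wide; open, the fingers measure 119 mm over their backs; the gripper's body (75 mm by 177 mm) begins 78 mm behind the grasp point.
Start: joints at [1.128, 0.3, 1.521, -0, 1.321, -0.067], TCP at [201.856, 511.609, 222.446] pointing down, gripper open.
Joint ranges: [-3.03, 3.03], [-0.79, 2.21], [0.23, 2.52], [-1.04, 4.18], [0, 3.07], [-2.55, 2.55]. Speed limits (rad/s): [2.22, 2.22, 2.57, 3.14, 3.14, 3.14].

### API

Orientations are given as [roll, pitch, yaw] about the fixed x, y, z axes, in that order (R = Rz(yaw) Ry(pitch) Rx(roll)).
In Python, from cell import manip, viewer gives the robot as it stands.
- The arm moves only by the tool apply_moves, never from a script. Its argument "moves" is a list of rows, each a list of 3 entries, a list of its own where there are three numbers: the shift along the tool's x, y, z each as a share of 0.25 m, from -1 to 1, then the turn, a rotation vector about the tool's x, y, z each as a share of pi rad, from -1 to 1, then the closure, from 0 (fully open) to 1 (shut). In form: [[[dx, dy, dz], [wx, wy, wz], grip], ...]. A call has 1 to 12 rows; each row is the pose to reach, as a shift and turn from the pose commanded when the call began, along the tool's axes at that moment, turning the shorter way round; what a row does not reach only later rows make up. A row lasts 1/12 s, in which the tool goes at most 41.7 mm and 7.16 degrees, less where a joint would pass 70% of its speed; a pose out of reach is approached as far as the arm can. A call with a number of a shift or a turn outside -1 to 1 is refused whole. A call with a gripper value outside its range is refused whole. The fingers move at their own pace and stop on an object; "squeeze" is the grip in N (left out, the last holds). Time passes only in rows, so rows that repeat a pose let the fingers close. It gives the time, the measured TCP pose, the force, the opening and the grip force at its end, in the units of the state.
- manip.read_state(): the state, without advancing time (a new reading comes with each control period).
- viewer.camera(name): name is "scene" or "side" or "wrist"; returns the picture (480x640x3 uint8, blue, green, red); there is no depth.
- viewer.camera_info(name): a dict with "camera_matrix" (3x3 intrinsics, pixels), "k1" (the pictures are not rectified: a ray, as slopes to the right and down, at radius r is drawn at 1 + k1 r^2 times it, then the intrinsics apply), "R" (3x3) and "t" (3): a world point X has camera coordinates R X + t. Camera axes: x right, y down, z forward; pixel columns grow to the right and rows downward; lengths in mm; the calibration is good to about 2 mm. A picture is of the moment at which its call begins: read the wrist's pose just before it. camera_info takes no time and is no camera call; for the wrist camera it gives the pose at the moment of the call.
- manip.sign_off(): hands the job in; it is judged then, once.
The state is a dict: "clock": time; "joints": joint angles; "qd": joint speeds; "effort": joint torques, N m; "eef_pos": TCP position; "eef_rot": TCP orientation; "wrist_force": force on the tool from outside, world axes, zero at the start; "moment": the same for the moment, N m; "finger_gap": finger opening in mm; "finger_force": force on a finger pad.
Only numpy, scipy, OpenCV 4.12 (cv2) and the standard library are available. Lean on these libraries where they do the work, as an engineer would, in place of code of your own. Each camera call takes 0.05 s, during which the arm holds its last target. There are 200 camera calls.

## Working session

There is one attempt and no reset: what is moved stays moved. The work goes in short steps, Python scripts to look and compute and a tool call to move; the robot and the scene stay as the last step left them, time stands still between calls to the robot, and variables do not carry over. Pictures are saved under pics/ and viewed, at most 10 in all, crops included, and the job is handed in when it is done.

Besides the shell and the picture viewer there is one more tool, called after "Request:" as name(argument=value, ...), one argument or row to a line, values as JSON. apply_moves: Moves the arm, as the interface text tells. Shift numbers are shares of 0.25 m and turn numbers shares of pi rad, none past 1 either way. Its arguments: {"type":"object","properties":{"moves":{"type":"array"},"squeeze":{"type":"number"}},"required":["moves"]}

```bash
mkdir -p pics
python3 - <<'E'
from cell import manip, viewer
import cv2
print(manip.read_state())
for n in ("scene","side"):
    i=viewer.camera_info(n);print(n,i)
    cv2.imwrite(f"pics/{n}0.png",viewer.camera(n))
print(manip.tip_reach)
E
```

```text
{'clock': 0.0, 'joints': array([ 1.12841794e+00,  3.00479561e-01,  1.52158164e+00, -2.29957685e-05,
        1.32070843e+00, -6.65700850e-02]), 'qd': array([ 1.09027489e-03,  3.76786519e-05,  7.28103901e-05, -2.39878628e-03,
       -1.43721718e-03,  4.81148030e-05]), 'effort': array([-3.29980794e-04, -5.31811166e+01, -3.52729332e+01,  7.07349926e-02,
        2.45210849e-02, -1.16248375e-04]), 'eef_pos': array([201.75054298, 511.39605153, 221.88144489]), 'eef_rot': array([-3.14041680e+00, -5.60693489e-05,  2.76579003e+00]), 'wrist_force': array([ 0.79421869,  0.53998285, -0.15611677]), 'moment': array([ 0.02780866, -0.03761863,  0.04634296]), 'finger_force': 0.0, 'finger_gap': 94.17756006341645}
scene {'camera_matrix': array([[465.04915846,   0.        , 320.30377028],
       [  0.        , 465.04915846, 241.85296472],
       [  0.        ,   0.        ,   1.        ]]), 'k1': -0.04614940460183449, 'R': array([[ 0.47376726,  0.88062697,  0.00638128],
       [ 0.49592528, -0.26080021, -0.82827614],
       [-0.72773807,  0.39557476, -0.56028378]]), 't': array([-355.08604272, -216.74763296, 1492.09550172])}
side {'camera_matrix': array([[470.50798391,   0.        , 316.52930709],
       [  0.        , 470.50798391, 235.28340616],
       [  0.        ,   0.        ,   1.        ]]), 'k1': -0.02787846202660589, 'R': array([[ 9.83724614e-01, -1.79681389e-01,  6.95030794e-04],
       [-1.14905436e-01, -6.32051821e-01, -7.66359730e-01],
       [ 1.38139876e-01,  7.53807067e-01, -6.42411302e-01]]), 't': array([-574.14608799,  180.35825271,  879.77211751])}
17.0
```

View pics/scene0.png

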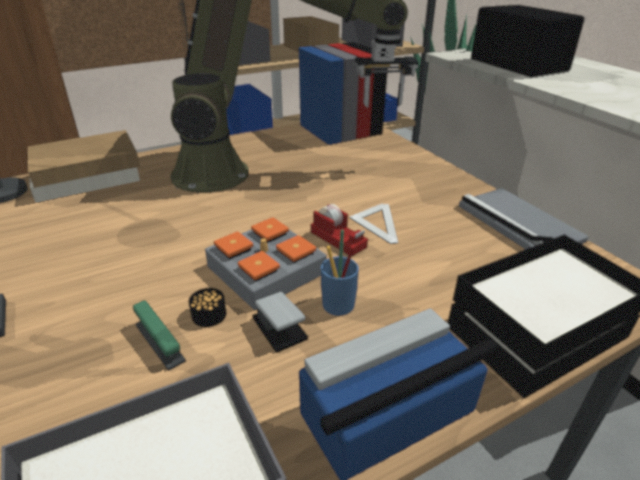

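View pics/side0.png

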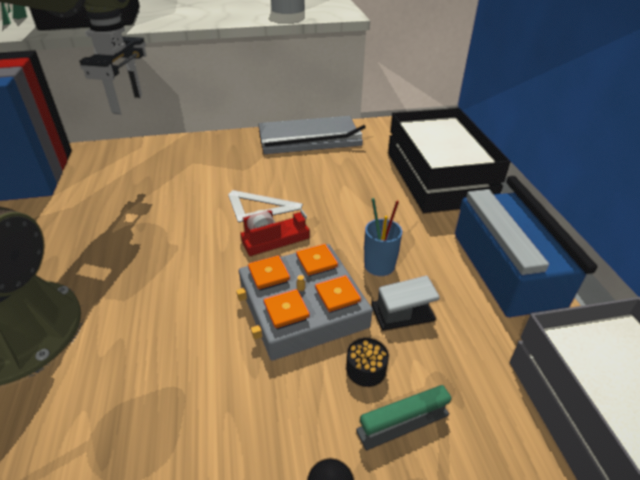

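The scene view shows the four lids near (233,244), (269,229), (296,247) and (259,265). The side view shows them near (268,272), (317,260), (286,307) and (338,293). The cup with pencils stands on the far side at (382,245). Next I'll triangulate.

```bash
cat > h.py <<'E'
import cv2, numpy as np
from cell import manip, viewer
def ray(info,uv):
    K=info["camera_matrix"];d=np.array([info["k1"],0,0,0.])
    p=cv2.undistortPoints(np.array([[uv]],float),K,d)[0,0]  # slopes; r small, brown model same form
    R=info["R"];return -R.T@info["t"], R.T@np.array([p[0],p[1],1])
def atz(info,uv,z):
    o,v=ray(info,uv);return o+v*(z-o[2])/v[2]
def lids(img,amin=150):
    h=cv2.cvtColor(img,cv2.COLOR_BGR2HSV)
    m=cv2.inRange(h,(5,170,120),(17,255,255))
    m=cv2.morphologyEx(m,cv2.MORPH_CLOSE,np.ones((5,5)))
    n,l,s,c=cv2.connectedComponentsWithStats(m)
    return [(c[i],s[i][4],(l==i).astype(np.uint8)) for i in range(1,n) if s[i][4]>amin]
E
python3 - <<'E'
from h import *
for n in("scene","side"):
    i=viewer.camera_info(n);im=cv2.imread(f"pics/{n}0.png")
    for c,a,m in lids(im):
        P=atz(i,c,74);r=cv2.minAreaRect(np.float32([atz(i,p[0],74)[:2] for p in max(cv2.findContours(m,0,1)[0],key=len)]))
        print(n,c.round(),a,P.round(1),[np.round(x,1) for x in r])
i=viewer.camera_info("side")
print("cup rim centre",atz(i,(382,230),100))
print("pencil tips",[atz(i,p,z).round() for p,z in(((375,200),170),((395,203),170),((375,200),150),((395,203),150))])
print("disp",atz(i,(275,237),30))
w=viewer.camera_info("wrist");print(w)
E
```

```text
scene [270. 229.] 356 [ 4.978e+02 -1.000e-01  7.400e+01] [array([4.967e+02, 3.000e-01]), array([66.6, 62.1]), np.float64(12.8)]
scene [233. 244.] 405 [518.5 -97.7  74. ] [array([517.2, -97.4]), array([65.2, 62.5]), np.float64(12.2)]
scene [296. 248.] 430 [597.7  20.2  74. ] [array([596.7,  20.9]), array([63.7, 64.6]), np.float64(11.9)]
scene [258. 265.] 504 [617.9 -76.8  74. ] [array([615.4, -76.3]), array([67.4, 62. ]), np.float64(11.0)]
side [316. 258.] 791 [586.   17.2  74. ] [array([586.1,  18.5]), array([65.4, 69.6]), np.float64(12.0)]
side [268. 271.] 879 [489.1  -0.8  74. ] [array([489.2,   0.7]), array([65.3, 71.1]), np.float64(11.9)]
side [337. 293.] 967 [607.4 -79.9  74. ] [array([607.5, -78.7]), array([65.7, 67.1]), np.float64(12.2)]
side [286. 308.] 1050 [510.7 -98.9  74. ] [array([511.5, -97.5]), array([67.1, 67.5]), np.float64(11.8)]
cup rim centre [727.338393    48.81263092 100.        ]
pencil tips [array([710.,  59., 170.]), array([745.,  42., 170.]), array([719.,  85., 150.]), array([755.,  68., 150.])]
disp [517.1164475 148.9394913  30.       ]
{'camera_matrix': array([[391.520779  ,   0.        , 319.20566155],
       [  0.        , 391.520779  , 236.65539601],
       [  0.        ,   0.        ,   1.        ]]), 'k1': -0.0425540885029958, 'R': array([[ 3.67036120e-01,  9.30206688e-01,  5.98585358e-05],
       [ 9.05633003e-01, -3.57354655e-01,  2.28312318e-01],
       [ 2.12399036e-01, -8.37446575e-02, -9.73587943e-01]]), 't': array([-549.17356271,  -24.09654405,  389.23948228])}
```

Request:
apply_moves(
  moves=[
    [[-1, -0.73, 0], [0, 0, -0.186], 1],
    [[-1, -0.73, 0], [0, 0, -0.186], 1],
    [[-1, -0.73, 0], [0, 0, -0.186], 1],
    [[-1, -0.73, 0], [0, 0, -0.186], 1],
    [[-1, -0.73, 0], [0, 0, -0.186], 1],
    [[-1, -0.73, 0], [0, 0, -0.186], 1],
    [[-1, -0.73, 0], [0, 0, -0.186], 1],
    [[-1, -0.73, 0], [0, 0, -0.186], 1],
    [[-1, -0.73, 0], [0, 0, -0.186], 1],
    [[-1, -0.73, 0], [0, 0, -0.186], 1],
  ],
  squeeze=10,
)

```text
clock: 0.93
eef_pos: [368.0, 248.9, 222.3]
eef_rot: [3.142, -0.0, -2.937]
wrist_force: [0.6, 0.3, -0.0]
finger_gap: 30.7
finger_force: 0.0
```

Request:
apply_moves(
  moves=[
    [[-0.4, -1, 0], [0, 0, 0], 1],
    [[-0.4, -1, 0], [0, 0, 0], 1],
    [[-0.4, -1, 0], [0, 0, 0], 1],
    [[-0.4, -1, 0], [0, 0, 0], 1],
    [[-0.4, -1, 0], [0, 0, 0], 1],
    [[-0.4, -1, 0], [0, 0, 0], 1],
    [[-0.4, -1, 0], [0, 0, 0], 1],
    [[-0.4, -1, 0], [0, 0, 0], 1],
  ],
)

```text
clock: 1.6
eef_pos: [518.4, 24.6, 221.7]
eef_rot: [-3.142, -0.001, -2.935]
wrist_force: [0.0, -0.3, -0.2]
finger_gap: 0.4
finger_force: 0.0
```

Request:
apply_moves(
  moves=[
    [[-0.09, -0.28, 0], [0, 0, 0], 1],
    [[-0.09, -0.28, 0], [0, 0, 0], 1],
    [[-0.09, -0.28, 0], [0, 0, 0], 1],
    [[-0.09, -0.28, 0], [0, 0, 0], 1],
    [[-0.09, -0.28, 0], [0, 0, 0], 1],
  ],
)

```text
clock: 2.02
eef_pos: [553.2, -35.9, 222.1]
eef_rot: [3.141, -0.001, -2.932]
wrist_force: [-0.1, 0.0, 0.3]
finger_gap: 0.5
finger_force: 0.0
```

Run:
```python
from h import *
s=manip.read_state();print(s["eef_pos"],s["eef_rot"],s["wrist_force"],s["finger_gap"])
i=viewer.camera_info("wrist");im=viewer.camera("wrist");cv2.imwrite("pics/w1.png",im)
for c,a,m in lids(im):
    r=cv2.minAreaRect(np.float32([atz(i,p[0],75)[:2] for p in max(cv2.findContours(m,0,1)[0],key=len)]))
    print(c.round(),a,atz(i,c,75).round(1),[np.round(x,1) for x in r])
```

```text
[553.17205315 -35.85565167 222.13422739] [ 3.14103444e+00 -7.01693970e-04 -2.93174342e+00] [-0.13370502  0.00947616  0.34380772] 0.5435002729850882
[255. 162.] 6836 [511.9 -96.2  75. ] [array([512.8, -96.2]), array([65.2, 65.9]), np.float64(12.8)]
[382. 162.] 6844 [490.9   0.7  75. ] [array([491.9,   1.1]), array([64.8, 65.3]), np.float64(12.3)]
[381. 272.] 3982 [578.6  21.6  75. ] [array([580.9,  20.2]), array([50.9, 64.5]), np.float64(12.7)]
[257. 272.] 3926 [600.3 -79.1  75. ] [array([602. , -76.8]), array([49.1, 64.7]), np.float64(12.0)]
```

View pics/w1.png

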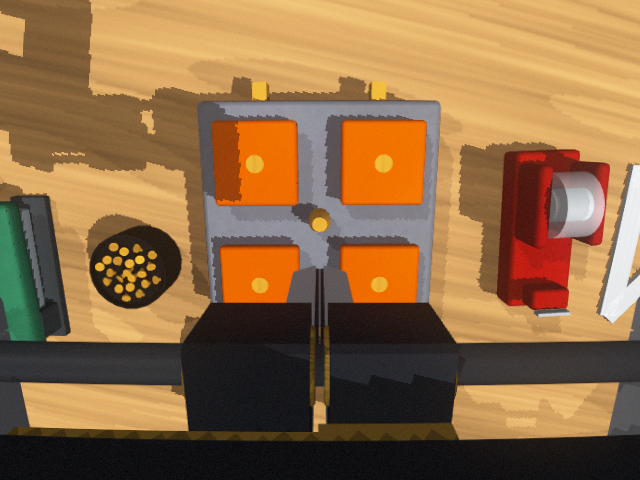

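The wrist view shows all four lids, with brass dots at (255,163), (383,163), (260,285) and (379,284), and the die at (319,220). The spacing is 99.5 mm, as it should be. I'll probe lid 1 (near right) at its outer corner.

Request:
apply_moves(
  moves=[
    [[0.144, -0.141, 0], [0, 0, 0], 1],
    [[0.288, -0.282, 0], [0, 0, 0], 1],
    [[0.288, -0.282, 0.1], [0, 0, 0], 1],
    [[0.288, -0.282, 0.24], [0, 0, 0], 1],
    [[0.288, -0.282, 0.36], [0, 0, 0], 1],
    [[0.288, -0.282, 0.44], [0, 0, 0], 1],
    [[0.288, -0.282, 0.48], [0, 0, 0], 1],
    [[0.288, -0.282, 0.496], [0, 0, 0], 1],
    [[0.288, -0.282, 0.5], [0, 0, 0], 1],
    [[0.288, -0.282, 0.5], [0, 0, 0], 1],
    [[0.288, -0.282, 0.5], [0, 0, 0], 1],
  ],
)

```text
clock: 2.98
eef_pos: [498.3, -121.4, 98.7]
eef_rot: [-3.141, 0.002, -2.933]
wrist_force: [-0.1, 0.2, 0.3]
finger_gap: 0.3
finger_force: 0.0
```

Request:
apply_moves(
  moves=[
    [[0, 0, 0.004], [0, 0, 0], 1],
    [[0, 0, 0.008], [0, 0, 0], 1],
    [[0, 0, 0.008], [0, 0, 0], 1],
    [[0, 0, 0.008], [0, 0, 0], 1],
  ],
)

```text
clock: 3.32
eef_pos: [497.7, -121.6, 95.6]
eef_rot: [-3.141, 0.0, -2.933]
wrist_force: [0.6, -0.1, 0.5]
finger_gap: 0.6
finger_force: 0.0
```

Request:
apply_moves(
  moves=[
    [[0, 0, 0.004], [0, 0, 0], 1],
    [[0, 0, 0.004], [0, 0, 0], 1],
    [[0, 0, 0.004], [0, 0, 0], 1],
  ],
)

```text
clock: 3.57
eef_pos: [497.7, -121.5, 94.4]
eef_rot: [3.142, -0.0, -2.933]
wrist_force: [0.4, -1.0, 0.2]
finger_gap: 0.4
finger_force: 0.0
```

Request:
apply_moves(
  moves=[
    [[0, 0, 0.004], [0, 0, 0], 1],
    [[0, 0, 0.004], [0, 0, 0], 1],
    [[0, 0, 0.004], [0, 0, 0], 1],
  ],
)

```text
clock: 3.82
eef_pos: [497.7, -121.5, 93.5]
eef_rot: [-3.142, 0.0, -2.933]
wrist_force: [-0.4, 0.0, 1.0]
finger_gap: 0.1
finger_force: 0.3
```

Request:
apply_moves(
  moves=[
    [[0, 0, 0.004], [0, 0, 0], 1],
    [[0, 0, 0.004], [0, 0, 0], 1],
    [[0, 0, 0.004], [0, 0, 0], 1],
  ],
)

```text
clock: 4.07
eef_pos: [497.8, -121.5, 92.6]
eef_rot: [-3.141, 0.0, -2.933]
wrist_force: [0.4, -1.1, 2.6]
finger_gap: 0.5
finger_force: 1.4
```

Request:
apply_moves(
  moves=[
    [[0, 0, 0.004], [0, 0, 0], 1],
    [[0, 0, 0.004], [0, 0, 0], 1],
    [[0, 0, 0.004], [0, 0, 0], 1],
  ],
)

```text
clock: 4.32
eef_pos: [497.8, -121.5, 91.6]
eef_rot: [-3.141, 0.0, -2.933]
wrist_force: [-0.9, 0.4, 5.1]
finger_gap: 0.6
finger_force: 2.5
```

Run:
```python
from h import *
i=viewer.camera_info("wrist");im=viewer.camera("wrist");cv2.imwrite("pics/w2.png",im)
s=manip.read_state();print(s["eef_pos"],s["wrist_force"],s["moment"])
```

```text
[ 497.77614889 -121.51269303   91.61765363] [-0.423105   -0.20940188  5.12390547] [0.05590146 0.20648127 0.04495111]
```

View pics/w2.png

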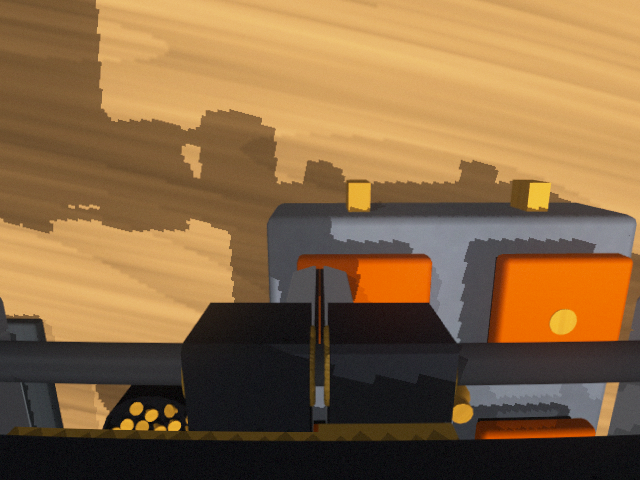

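The near-right lid pushes back at about 2.5 N/mm and stays level, so it is sound. The picture shows the tip on its outer corner at about (319,275). Next is the near-left lid.

Request:
apply_moves(
  moves=[
    [[0, 0, -0.06], [0, 0, 0], 1],
    [[0, 0.15, -0.08], [0, 0, 0], 1],
    [[0, 0.3, -0.08], [0, 0, 0], 1],
    [[0, 0.45, -0.08], [0, 0, 0], 1],
    [[0, 0.565, -0.08], [0, 0, 0], 1],
    [[0, 0.565, -0.06], [0, 0, 0], 1],
    [[0, 0.565, -0.03], [0, 0, 0], 1],
    [[0, 0.565, -0.018], [0, 0, 0], 1],
    [[0, 0.565, -0.015], [0, 0, 0], 1],
    [[0, 0.565, -0.015], [0, 0, 0], 1],
    [[0, 0.565, -0.015], [0, 0, 0], 1],
  ],
)

```text
clock: 5.28
eef_pos: [468.6, 15.9, 95.1]
eef_rot: [3.142, -0.0, -2.934]
wrist_force: [-0.3, -0.0, -0.7]
finger_gap: 0.8
finger_force: 0.0
```

Request:
apply_moves(
  moves=[
    [[0, 0, 0.004], [0, 0, 0], 1],
    [[0, 0, 0.004], [0, 0, 0], 1],
    [[0, 0, 0.004], [0, 0, 0], 1],
  ],
)

```text
clock: 5.53
eef_pos: [468.5, 16.5, 94.3]
eef_rot: [-3.142, 0.0, -2.933]
wrist_force: [-0.4, 0.4, 0.1]
finger_gap: 0.2
finger_force: 0.0
```

Request:
apply_moves(
  moves=[
    [[0, 0, 0.004], [0, 0, 0], 1],
    [[0, 0, 0.004], [0, 0, 0], 1],
    [[0, 0, 0.004], [0, 0, 0], 1],
  ],
)

```text
clock: 5.78
eef_pos: [468.4, 16.7, 93.2]
eef_rot: [3.142, -0.0, -2.933]
wrist_force: [1.4, -0.3, -0.3]
finger_gap: 0.7
finger_force: 0.0
```

Request:
apply_moves(
  moves=[
    [[0, 0, 0.004], [0, 0, 0], 1],
    [[0, 0, 0.004], [0, 0, 0], 1],
    [[0, 0, 0.004], [0, 0, 0], 1],
  ],
)

```text
clock: 6.03
eef_pos: [468.5, 16.7, 92.2]
eef_rot: [-3.142, 0.0, -2.933]
wrist_force: [0.7, -0.7, -0.1]
finger_gap: 0.6
finger_force: 0.2
```

Request:
apply_moves(
  moves=[
    [[0, 0, 0.004], [0, 0, 0], 1],
    [[0, 0, 0.004], [0, 0, 0], 1],
    [[0, 0, 0.004], [0, 0, 0], 1],
  ],
)

```text
clock: 6.28
eef_pos: [468.5, 16.7, 91.2]
eef_rot: [-3.142, 0.0, -2.933]
wrist_force: [0.4, 0.1, 0.7]
finger_gap: 0.4
finger_force: 0.6
```

Request:
apply_moves(
  moves=[
    [[0, 0, 0.004], [0, 0, 0], 1],
    [[0, 0, 0.004], [0, 0, 0], 1],
    [[0, 0, 0.004], [0, 0, 0], 1],
  ],
)

```text
clock: 6.53
eef_pos: [468.6, 16.7, 90.4]
eef_rot: [-3.141, 0.0, -2.933]
wrist_force: [-0.2, -0.2, 3.7]
finger_gap: 0.6
finger_force: 1.7
```

Request:
apply_moves(
  moves=[
    [[0, 0, 0.003], [0, 0, 0], 1],
    [[0, 0, 0.003], [0, 0, 0], 1],
    [[0, 0, 0.003], [0, 0, 0], 1],
  ],
)

```text
clock: 6.78
eef_pos: [468.7, 16.7, 90.0]
eef_rot: [-3.141, 0.001, -2.933]
wrist_force: [-1.6, -0.2, 9.5]
finger_gap: 0.4
finger_force: 4.8
```

Run:
```python
from h import *
i=viewer.camera_info("wrist");im=viewer.camera("wrist");sd=viewer.camera("side")
a=im[180:360,160:480]
b=cv2.resize(sd[225:345,225:385],(640,480))
cv2.imwrite("pics/w3.png",np.vstack([a,a*0])[:180]);
b=cv2.resize(sd[225:345,225:385],(427,320))
c=np.zeros((500,640,3),np.uint8);c[:180,:320]=a;c[180:500,:427]=b;cv2.imwrite("pics/w3.png",c)
s=manip.read_state();print(s["eef_pos"],s["wrist_force"],s["moment"])
```

```text
[468.70843968  16.70255053  89.99628543] [-1.95971288 -0.03513927  9.44723979] [0.01156637 0.30260276 0.01919048]
```

View pics/w3.png

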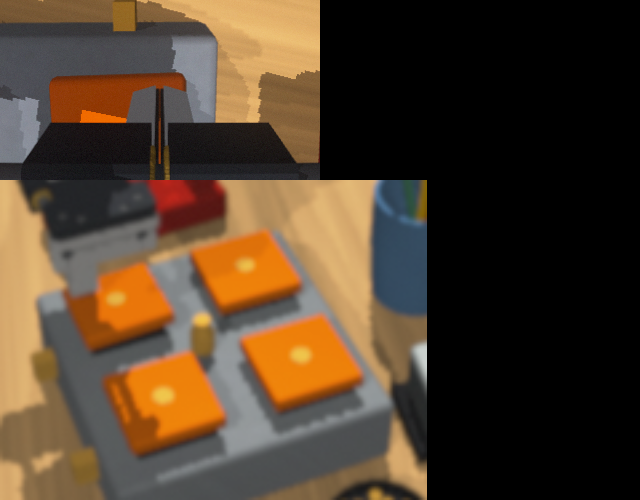

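The side view shows the near-left lid, at crop position (118,305), tipped under the tip. The force first rose softly and then met a stop, so this is the loose lid. I'll lift off, move over its middle and let it swing level.

Request:
apply_moves(
  moves=[
    [[0, 0, -0.03], [0, 0, 0], 1],
    [[0, 0, -0.06], [0, 0, 0], 1],
    [[-0.04, -0.04, -0.06], [0, 0, 0], 1],
    [[-0.08, -0.08, -0.06], [0, 0, 0], 1],
    [[-0.08, -0.08, -0.06], [0, 0, 0], 1],
    [[-0.08, -0.08, -0.04], [0, 0, 0], 1],
    [[-0.08, -0.08, -0.024], [0, 0, 0], 1],
    [[-0.08, -0.08, -0.02], [0, 0, 0], 1],
    [[-0.08, -0.08, -0.02], [0, 0, 0], 1],
    [[-0.08, -0.08, -0.02], [0, 0, 0], 1],
  ],
)

```text
clock: 7.72
eef_pos: [491.9, 1.5, 94.4]
eef_rot: [3.142, -0.0, -2.933]
wrist_force: [0.4, 0.1, -0.1]
finger_gap: 0.4
finger_force: 0.0
```

Request:
apply_moves(
  moves=[
    [[0, 0, 0.006], [0, 0, 0], 1],
    [[0, 0, 0.006], [0, 0, 0], 1],
    [[0, 0, 0.006], [0, 0, 0], 1],
  ],
)

```text
clock: 7.97
eef_pos: [492.1, 1.3, 93.0]
eef_rot: [-3.142, 0.0, -2.933]
wrist_force: [-0.3, -0.1, -0.2]
finger_gap: 0.6
finger_force: 0.0
```

Run:
```python
from h import *
sd=viewer.camera("side")
cv2.imwrite("pics/s4.png",cv2.resize(sd[225:345,225:385],(640,480),interpolation=cv2.INTER_CUBIC))
```

```text
(no output)
```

View pics/s4.png

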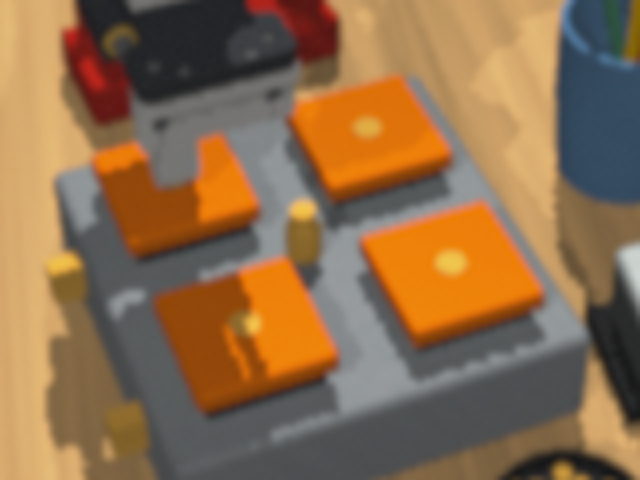

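The lid at crop position (175,195) is level again, with the tip over its middle. Now the press.

Request:
apply_moves(
  moves=[
    [[0, 0, 0.004], [0, 0, 0], 1],
    [[0, 0, 0.004], [0, 0, 0], 1],
    [[0, 0, 0.004], [0, 0, 0], 1],
  ],
)

```text
clock: 8.27
eef_pos: [492.2, 1.3, 92.5]
eef_rot: [-3.142, 0.0, -2.933]
wrist_force: [-3.3, 0.7, 8.8]
finger_gap: 0.4
finger_force: 4.0
```

Request:
apply_moves(
  moves=[
    [[0, 0, 0.002], [0, 0, 0], 1],
    [[0, 0, 0.002], [0, 0, 0], 1],
    [[0, 0, 0.002], [0, 0, 0], 1],
  ],
)

```text
clock: 8.52
eef_pos: [492.3, 1.3, 92.2]
eef_rot: [-3.141, 0.0, -2.933]
wrist_force: [-4.7, 1.1, 10.8]
finger_gap: 0.4
finger_force: 5.4
```

Request:
apply_moves(
  moves=[
    [[0, 0, 0.002], [0, 0, 0], 1],
    [[0, 0, 0.002], [0, 0, 0], 1],
    [[0, 0, 0.002], [0, 0, 0], 1],
  ],
)

```text
clock: 8.77
eef_pos: [492.3, 1.3, 91.8]
eef_rot: [-3.141, 0.0, -2.933]
wrist_force: [-4.4, 0.4, 11.5]
finger_gap: 0.3
finger_force: 5.9
```

Request:
apply_moves(
  moves=[
    [[0, 0, 0.004], [0, 0, 0], 1],
    [[0, 0, 0.004], [0, 0, 0], 1],
    [[0, 0, 0.004], [0, 0, 0], 1],
  ],
)

```text
clock: 9.02
eef_pos: [492.3, 1.3, 90.8]
eef_rot: [-3.141, 0.001, -2.933]
wrist_force: [-4.4, 0.9, 11.3]
finger_gap: 0.6
finger_force: 5.7
```

Request:
apply_moves(
  moves=[
    [[0, 0, 0.004], [0, 0, 0], 1],
    [[0, 0, 0.004], [0, 0, 0], 1],
    [[0, 0, 0.004], [0, 0, 0], 1],
  ],
)

```text
clock: 9.27
eef_pos: [492.2, 1.3, 89.7]
eef_rot: [-3.141, 0.0, -2.933]
wrist_force: [-4.2, 0.0, 11.8]
finger_gap: 0.6
finger_force: 5.6
```

Sliding down at about 11.5 N. I'll go on to the stop.

Request:
apply_moves(
  moves=[
    [[0, 0, 0.004], [0, 0, 0], 1],
    [[0, 0, 0.004], [0, 0, 0], 1],
    [[0, 0, 0.004], [0, 0, 0], 1],
  ],
)

```text
clock: 9.52
eef_pos: [492.3, 1.3, 88.8]
eef_rot: [-3.141, 0.001, -2.933]
wrist_force: [-3.9, 0.8, 11.2]
finger_gap: 0.3
finger_force: 5.9
```

Request:
apply_moves(
  moves=[
    [[0, 0, 0.002], [0, 0, 0], 1],
    [[0, 0, 0.002], [0, 0, 0], 1],
    [[0, 0, 0.002], [0, 0, 0], 1],
  ],
)

```text
clock: 9.77
eef_pos: [492.3, 1.3, 88.6]
eef_rot: [-3.141, 0.001, -2.933]
wrist_force: [-6.5, 0.0, 17.2]
finger_gap: 0.6
finger_force: 8.0
```

Request:
apply_moves(
  moves=[
    [[0, 0, 0.002], [0, 0, 0], 1],
    [[0, 0, 0.002], [0, 0, 0], 1],
    [[0, 0, 0.002], [0, 0, 0], 1],
  ],
)

```text
clock: 10.02
eef_pos: [492.4, 1.3, 88.4]
eef_rot: [-3.141, 0.001, -2.933]
wrist_force: [-9.3, 0.6, 21.1]
finger_gap: 0.1
finger_force: 10.5
```

Request:
apply_moves(
  moves=[
    [[0, 0, -0.01], [0, 0, 0], 1],
    [[0, 0, -0.04], [0, 0, 0], 1],
    [[0, 0, -0.14], [0, 0, 0], 1],
    [[0, 0, -0.28], [0, 0, 0], 1],
    [[0, 0, -0.4], [0, 0, 0], 1],
    [[0, 0, -0.5], [0, 0, 0], 1],
    [[0.2, 0, -0.55], [0, 0, 0], 1],
    [[0.2, 0, -0.55], [0, 0, 0], 1],
    [[0.2, 0, -0.55], [0, 0, 0], 1],
    [[0.2, 0, -0.55], [0, 0, 0], 1],
  ],
)

```text
clock: 10.85
eef_pos: [443.4, -9.1, 224.8]
eef_rot: [-3.141, 0.001, -2.934]
wrist_force: [0.6, -0.8, -0.1]
finger_gap: 0.4
finger_force: 0.0
```

Run:
```python
from h import *
sd=viewer.camera("side")
cv2.imwrite("pics/s5.png",cv2.resize(sd[225:345,225:385],(640,480),interpolation=cv2.INTER_CUBIC))
s=manip.read_state();print(s["eef_pos"],s["wrist_force"])
i=viewer.camera_info("side")
for c,a,m in lids(sd): print(c.round(1),a,atz(i,c,75).round(1))
```

```text
[443.64241111  -9.0460969  224.37311352] [ 0.52151624  0.6543991  -0.31912731]
[316.2 258.5] 799 [585.8  15.8  75. ]
[268.1 272.6] 882 [488.8  -6.8  75. ]
[337.3 292.9] 952 [607.  -81.4  75. ]
[286.  307.8] 1061 [ 510.7 -100.2   75. ]
```

View pics/s5.png

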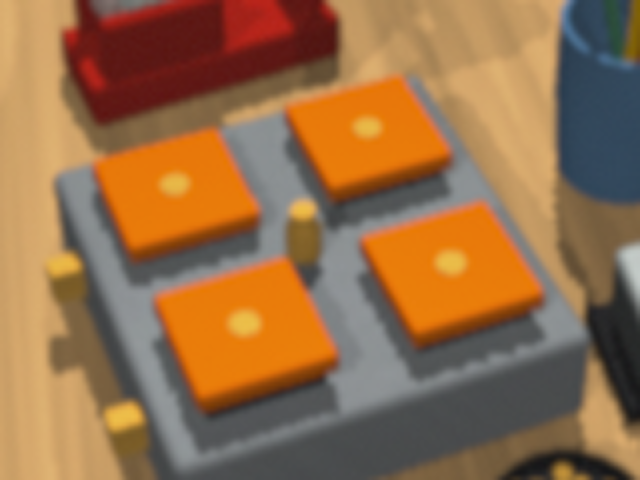

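The near-left lid, at crop position (175,190), is level, sits lower and has stayed down. The die is upright at (303,235) and nothing else has moved. Handing in.

```bash
python3 -c "
from cell import manip
print(manip.sign_off())"
```

```text
the job is handed in; nothing more can be done
None
```

The loose lid was the near-left one: it rocked under a corner press (9.5 N at most), and I pressed its middle to the stop with 21 N; it stayed down level, the only other lid touched was the sound near-right one (5 N), and the job is handed in.

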